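# Refit a shelf label holder behind its lip and hold it home

### The arm

A 6-joint arm with a two-finger parallel gripper is mounted at the origin on the work surface. World frame = base frame: x ahead of the robot, y to its left, z up, the work surface at z = 0. Lengths are in m, angles in rad, forces in N, time in s.
With the tool pointing down it reaches from about 0.35 to 0.775 m from the base axis. Payload 7.3 kg.
Tool frame: the origin (TCP) lies on the centre line of the jaws, within the pads' length; the fingertips stand ahead of it and the grasp point (between the pads) lies 11 mm behind it (robot.nose_length is the z of the fingertips in the tool frame, in m); z points along the fingers, y is the line along which they close (so a half turn about z gives the same grasp; the last joint's range is limited). The gripper opens to 92 mm and grips with 3 to 60 N. Pads are 19 mm wide; open, the fingers measure 130 mm over their backs; the gripper's body (75 mm by 190 mm) begins 47 mm behind the grasp point.
Start: joints at [0.972, 0.342, 1.524, -0, 1.275, -0.146], TCP at [0.23, 0.472, 0.203] pointing down, gripper open.
Joint ranges: [-2.53, 2.53], [-0.77, 2.02], [0.04, 2.7], [-1, 4.14], [0.28, 2.66], [-3.11, 3.11]. Speed limits (rad/s): [2.57, 2.57, 3.14, 3.14, 3.14, 3.14].

### API

Orientations are given as [roll, pitch, yaw] about the fixed x, y, z axes, in that order (R = Rz(yaw) Ry(pitch) Rx(roll)).
In Python, from cell import robot, cams gives the robot as it stands. The module is installed in compiled form; this text tells all that it offers.
- The arm moves only by the tool carry_out, never from a script. Its argument "deltas" is a list of rows, each a list of 7 numbers: the shift along the tool's x, y, z in cm, then the turn, a rotation vector about the tool's x, y, z in rad, then the opening, from 0 (shut) to 1 (fully open). A call has exactly 8 rows; each row shifts and turns the commanded pose from where the row before left it, along the tool's axes as they then stand; what a row does not reach is not made up. A row lasts 1/12 s, in which the tool goes at most 41.7 mm and 7.16 degrees, less where a joint would pass 70% of its speed; a pose out of reach is approached as far as the arm can. A call is refused whole if a number of a shift passes 4.17 or a number of a turn 0.125, either way. A call with a gripper value outside its range is refused whole. The fingers move at their own pace and stop on an object; "force" is the grip in N (left out, the last holds). Time passes only in rows, so rows that do not move let the fingers close, or fill a call up. It gives the time, the measured TCP pose, the force, the opening and the grip force at its end, in the units of the state.
- robot.observe(): the state, without advancing time (a new reading comes with each control period).
- cams.read_camera(name): name is "scene" or "top"; returns a dict with "image" (420x560x3 uint8, blue, green, red), "depth" (420x560 float32, m along the optical axis (not along the pixel's ray), 0 where there is no reading), "fx", "fy", "cx", "cy" (pixels), "D" ([k1, k2, p1, p2, k3] as OpenCV has them; the pictures are not rectified), "world_to_cam" (4x4, takes a point from world to camera coordinates). Camera axes: x right, y up, looking along -z (the intrinsics and any distortion apply to the point x, -y, -z); pixel columns grow to the right and rows downward; lengths in m; the calibration is good to about 2 mm. A picture is of the moment at which its call begins.
- robot.hand_in(): hands the job in; it is judged then, once.
The state is a dict: "time": time; "qpos": joint angles; "qvel": joint speeds; "joint_efforts": joint torques, N m; "tool_pos": TCP position; "tool_rot": TCP orientation; "contact_force": force on the tool from outside, world axes, zero at the start; "torque": the same for the moment, N m; "opening": finger opening in m; "grip_force": force on a finger pad.
Only numpy, scipy, OpenCV 4.12 (cv2) and the standard library are available. Lean on these libraries where they do the work, as an engineer would, in place of code of your own. Each camera call takes 0.05 s, during which the arm holds its last target. There are 200 camera calls.

### The job

Turn the turn button on the wooden keeper block clockwise until its tongue is clear, lift the label holder out, and push it down behind the lip of the bench shelf, into the empty bay, with its label facing out to the front. A spring in the bay pushes back: press the holder fully home and finish while still holding it pressed down there. Leave everything else on the bench where it is.

Things in the scene. Friction and masses are not known exactly. Their poses are not given: they have to be found in the camera images.
- keeper: fixed wooden block (place and yaw vary). Origin on the bench below the middle of its groove; y along the groove, -x its front. Base 12 mm thick, x -50 to 50, y -107 to 63 mm. Groove 11 mm wide, y -43 to 40, its walls 20 mm thick, tops at z 34. A post 40 x 36 mm at y = -66, top at z 78, carries the turn button. The holder stands in the groove, its top at z 76.
- turn_button (a joint): turn button on the post, upright axis; rad, grows clockwise from above. At 0 its steel tongue (16 wide, 6 thick, reaching 54 mm from the axis, 3 mm above the holder's top) points to the keeper's +y and bars the holder; at its end stop, 1.55, it points to the keeper's +x, clear. Starts at 0 to 0.25. Dry friction 0.06 N m; stays where left.
- knob_grip (a point): a point on the turn button's axis, 26 mm above the post's top, in its black grip bar: 44 mm long, 12 mm thick, from 7 to 35 mm above the post's top. The bar lies along the tongue (along the keeper's y when the joint is 0) and turns with it.
- holder: loose grey plastic label holder: an upright plate 8 mm thick (x), 70 mm wide (y), 64 mm high (z), the lowest 6 mm thinned to 5 mm; 50 to 100 g. Origin: middle of its lower edge; z up, -x is the face with the paper label. It starts in the keeper's groove (12 mm above the bench), facing the keeper's -x.
- label_face (a point): middle of the paper label on the holder's front: 48 mm above the lower edge, on the -x face
- shelf: fixed low grey steel shelf (place and yaw vary). Origin on the bench below the middle of its front slot; y along the front, -x its front. Board top 80 mm above the bench, 230 long, 180 deep; black trays 34 mm high on it from x = 74 mm back. The front slot, behind a steel lip, has two bays: at +y (centre y = 56) an identical fixed holder sits already, at -y (centre y = -56) it is empty.
- slot (a point): middle of the empty bay's mouth, level with the board's top, 80 mm above the bench; axes as the shelf's. Slot 11 mm wide in x, 109 mm long in y, open upward; the lip flares forward 8 mm high above the mouth, opening to about 10 mm in front of the middle. A sprung seat lies 20 mm below the mouth; fully home, the holder's lower edge is 28 mm below the mouth.
- seat (a joint): the sprung seat bar at the bottom of the empty bay, value in m, 0 up, 0.008 at its stop (fully down). It pushes up with about 3.6 N at the top and 11 N at its stop, so it lifts the holder again if nobody presses.
- wrench: steel wrench lying flat, about 180 mm; bystander, loose, origin at its underside
- screwdriver: screwdriver lying flat, about 200 mm; bystander, loose, origin at its underside
- bearing: steel ring, 40 mm across, 12 mm high; bystander, loose, origin at its underside
- disc: black plastic disc, 72 mm across, 10 mm high; bystander, loose, origin at its underside
- mug: white mug, 80 mm across, 90 mm high; bystander, loose, origin at its underside
- oil_bottle: green bottle, 60 mm across, 170 mm high; bystander, loose, origin at its underside
- jar: glass jar, 68 mm across, 80 mm high; bystander, loose, origin at its underside
- carton: cardboard box 90 x 60 x 50 mm; bystander, loose, origin at its underside
Mind the look-alikes: they are no part of the job. What is shaped like the holder but purple is not meant.

How it is judged:
On the way, in this order (a step that is already met when the one before it is completed fails the run):
1. the turn button is turned clear of the holder (more than 1.1 rad) (value of joint turn_button above 1.1 rad), for 0.1 s.
2. the holder is lifted out of the keeper in the fingers (z of holder in the frame of keeper above 0.05 m and contact force between the fingers and holder above 1 N and value of joint turn_button above 1 rad), for 0.1 s.
At the end, for the whole second after the job is handed in: The holder stands upright in the empty bay (within 5 mm across, 22 mm along, 0.12 rad), label to the front, lower edge over 24.5 mm below the mouth, sprung seat more than 5.5 of 8 mm down, at rest, fingers still pressing on it with over 3 N (value of joint seat above 0.0055 m and z of holder in the frame of slot below -0.0245 m and x of holder in the frame of slot between -0.005 and 0.005 m and y of holder in the frame of slot between -0.022 and 0.022 m and angle between the z axis of holder and the z axis of shelf, either way round below 0.12 rad and angle between the x axis of holder and the x axis of shelf, either way round below 0.12 rad and x of label_face in the frame of slot below 0 m and contact force between the fingers and holder above 3 N and linear speed of holder below 0.02 m/s); the arm keeps its last pose, push and grip.
It fails at once if a bystander is moved by more than 30 mm (distance of any of wrench, screwdriver, bearing, disc, mug, oil_bottle, jar, carton from where it was at the start of the episode above 0.03 m).
It also fails if it takes over 54 s, if anything falls off the work surface, if the arm or the gripper's body presses on something with over 40 N, if the wrist force passes 120 N, or if a joint passes its speed limit or range.

## Working session

There is one attempt and no reset: what is moved stays moved. The work goes in short steps, Python scripts to look and compute and a tool call to move; the robot and the scene stay as the last step left them, time stands still between calls to the robot, and variables do not carry over. Pictures are saved under pics/ and viewed, at most 10 in all, crops included, and the job is handed in when it is done.

Besides the shell and the picture viewer there is one more tool, called after "Call:" as name(argument=value, ...), one argument or row to a line, values as JSON. carry_out: Moves the arm, as the interface text tells. Its arguments: {"type":"object","properties":{"deltas":{"type":"array","items":{"type":"array","items":{"type":"number"}}},"force":{"type":"number"}},"required":["deltas"]}

```bash
mkdir -p pics
cat > h.py <<'E'
import numpy as np, cv2
from cell import robot, cams
def snap(n):
    c=cams.read_camera(n); np.savez(f'{n}.npz',**c); return c
def load(n):
    return dict(np.load(f'{n}.npz'))
def ray(c,u,v):
    K=np.array([[c['fx'],0,c['cx']],[0,c['fy'],c['cy']],[0,0,1]],float)
    p=cv2.undistortPoints(np.array([[[u,v]]],float),K,np.array(c['D'],float))[0,0]
    T=np.linalg.inv(c['world_to_cam']); d=T[:3,:3]@np.array([p[0],-p[1],-1.0]); return T[:3,3],d
def onz(c,u,v,z):
    o,d=ray(c,u,v); return o+d*(z-o[2])/d[2]
def cloud(c):
    h,w=c['depth'].shape; K=np.array([[c['fx'],0,c['cx']],[0,c['fy'],c['cy']],[0,0,1]],float)
    uv=np.stack(np.meshgrid(np.arange(w),np.arange(h)),-1).reshape(-1,1,2).astype(float)
    p=cv2.undistortPoints(uv,K,np.array(c['D'],float))[:,0]
    z=c['depth'].reshape(-1); P=np.c_[p[:,0]*z,-p[:,1]*z,-z,np.ones_like(z)]
    return (P@np.linalg.inv(c['world_to_cam']).T)[:,:3].reshape(h,w,3)
E
python3 - <<'E'
from h import *
for n in ('scene','top'):
    c=snap(n); cv2.imwrite(f'pics/{n}0.png',c['image']); print(n,np.linalg.inv(c['world_to_cam'])[:3,3],c['fx'])
print(robot.observe(),robot.nose_length)
E
```

```text
scene [1.73141531 0.66645257 0.9742113 ] 530.9842516663012
top [ 0.20164171 -0.003849    1.57682682] 534.2996070632252
{'time': 0.1, 'qpos': array([ 9.72015535e-01,  3.42657692e-01,  1.52490336e+00, -2.38698762e-05,
        1.27539055e+00, -1.45988683e-01]), 'qvel': array([-0.00014841, -0.00187088, -0.00130527,  0.00016104,  0.00076205,
       -0.00182218]), 'joint_efforts': array([ 1.78096474e-03, -4.32000124e+01, -2.44693816e+01,  7.18659908e-02,
        5.24919725e-02, -2.35393895e-05]), 'tool_pos': array([0.22943813, 0.47178242, 0.20211839]), 'tool_rot': array([-3.14024483e+00, -1.75104271e-04,  2.68880739e+00]), 'contact_force': array([-0.54526485, -0.72317361,  0.20684911]), 'torque': array([-0.01292211, -0.01669419, -0.00519432]), 'grip_force': 0.0, 'opening': 0.09206449619382916} 0.008
```

View pics/scene0.png

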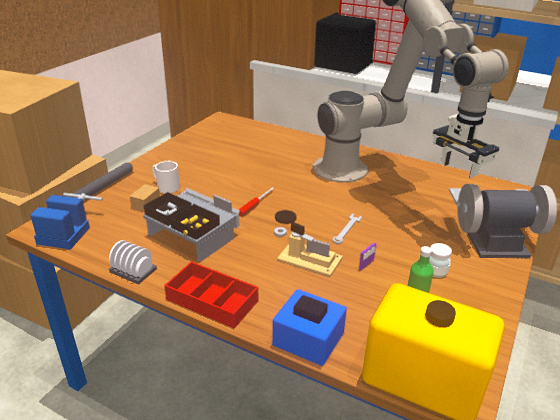

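View pics/top0.png

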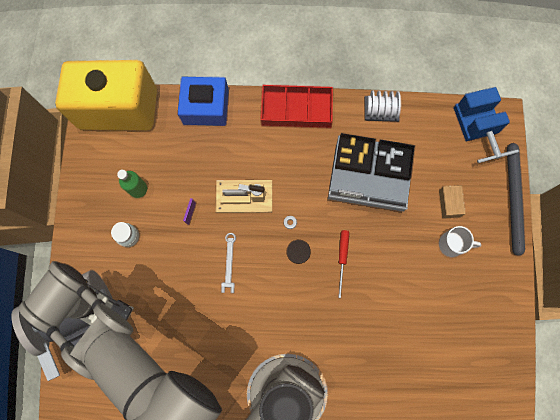

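The keeper is at about top px (244,196) with its button on the right. The shelf is at (372,175), with its front towards the robot. The purple decoy is at (189,211). Next I zoom in on the keeper and shelf.

Run:
```python
from h import *
t=load('top');s=load('scene')
f=lambda im,x,y,w,h,k:cv2.resize(im[y:y+h,x:x+w],(w*k,h*k),interpolation=cv2.INTER_CUBIC)
a=f(t['image'],212,172,66,48,6);b=f(t['image'],324,128,94,90,4)
d=f(s['image'],270,215,80,60,5);e=f(s['image'],138,180,108,80,4)
H=max(a.shape[0],b.shape[0])
def row(p,q):
    o=np.zeros((max(p.shape[0],q.shape[0]),800,3),np.uint8);o[:p.shape[0],:p.shape[1]]=p;o[:q.shape[0],400:400+q.shape[1]]=q[:,:400];return o
print(a.shape,b.shape,d.shape,e.shape)
o=np.vstack([row(a,b),row(d,e)])[:700];cv2.imwrite('pics/z.png',cv2.resize(o,None,fx=.85,fy=.85))
for nm,c in(('top',t),):
    P=cloud(c)
    for u,v in [(244,196),(262,189),(228,196),(240,191),(368,195),(345,193),(372,150)]: print(u,v,P[v,u].round(4))
```

```text
(288, 396, 3) (360, 376, 3) (300, 400, 3) (320, 432, 3)
244 196 [0.5749 0.1479 0.0331]
262 189 [0.5767 0.0899 0.1167]
228 196 [0.574  0.1961 0.0304]
240 191 [0.5807 0.1568 0.0695]
368 195 [ 0.5793 -0.2153  0.0778]
345 193 [ 0.5741 -0.145   0.1123]
372 150 [ 0.7193 -0.2283  0.0714]
```

View pics/z.png

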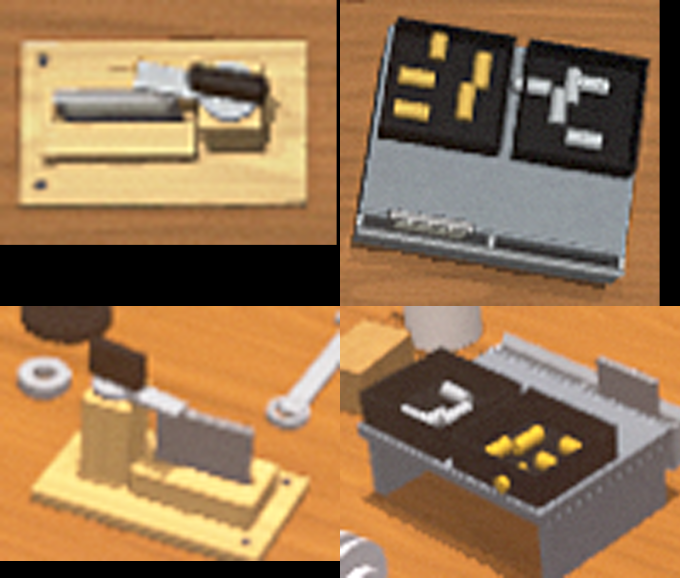

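Run:
```python
from h import *
t=load('top');s=load('scene')
hsv=cv2.cvtColor(t['image'],cv2.COLOR_BGR2HSV)
for n,(u,v) in dict(base=(221,186),table=(205,190),board=(360,180),lip=(345,197),fh=(345,189),slotdark=(380,203)).items(): print(n,hsv[v,u])
P=cloud(t)
# keeper base outline
m=((hsv[...,0]>=15)&(hsv[...,0]<35)&(hsv[...,2]>150)&(hsv[...,1]<175)).astype(np.uint8)
m[:165]=0;m[225:]=0;m[:,:205]=0;m[:,285:]=0
m=cv2.morphologyEx(m,cv2.MORPH_OPEN,np.ones((2,2),np.uint8))
cs,_=cv2.findContours(m,cv2.RETR_EXTERNAL,cv2.CHAIN_APPROX_NONE);c=max(cs,key=cv2.contourArea)
w=np.array([onz(t,*p[0],.012)[:2] for p in cv2.convexHull(c)],np.float32)
(r,sz,a)=cv2.minAreaRect(w*1000);print('keeper base c,size(100x170),ang',r,sz,a)
# holder top via depth
def fit(Q,n):
    mu=Q[:,:2].mean(0);U,S,V=np.linalg.svd(Q[:,:2]-mu);d=V[0]*np.sign(V[0][1]);pr=(Q[:,:2]-mu)@d;nr=(Q[:,:2]-mu)@np.array([d[1],-d[0]])
    print(n,len(Q),'mean',mu.round(4),'z',np.median(Q[:,2]).round(4),'yaw',np.arctan2(-d[0],d[1]).round(4),'along',pr.min().round(4),pr.max().round(4),'across',nr.min().round(4),nr.max().round(4),'mid',(mu+d*(pr.min()+pr.max())/2).round(4))
for nm,c in(('top',t),('scene',s)):
    P=cloud(c);x,y,z=P[...,0],P[...,1],P[...,2]
    near=(abs(x-.575)<.06)
    fit(P[near&(y>.12)&(y<.2)&(z>.06)&(z<.085)],nm+' holder top')
    fit(P[near&(y>.05)&(y<.12)&(z>.10)&(z<.13)],nm+' knob')
    fit(P[(x>.5)&(x<.62)&(y>-.22)&(y<-.1)&(z>.105)&(z<.125)],nm+' fixed holder')
    fit(P[(x>.5)&(x<.65)&(y>-.32)&(y<-.08)&(z>.07)&(z<.083)],nm+' board')
```

```text
base [ 21 104 238]
table [ 14 156 163]
board [105  23 156]
lip [  0   0 120]
fh [103  15 157]
slotdark [  0   0 133]
keeper base c,size(100x170),ang (578.9598999023438, 148.01580810546875) (96.53843688964844, 171.99411010742188) 1.9217467308044434
top holder top 130 mean [0.5814 0.1596] z 0.0762 yaw 0.0159 along -0.0392 0.0398 across -0.0184 0.0172 mid [0.5814 0.16  ]
top knob 59 mean [0.5816 0.1035] z 0.1122 yaw -0.13 along -0.0162 0.0158 across -0.0068 0.0071 mid [0.5816 0.1033]
top fixed holder 94 mean [ 0.575  -0.1592] z 0.1144 yaw -0.1361 along -0.0335 0.0343 across -0.0051 0.0064 mid [ 0.5751 -0.1588]
top board 1491 mean [ 0.6078 -0.2158] z 0.0789 yaw -0.1161 along -0.1107 0.111 across -0.0523 0.053 mid [ 0.6078 -0.2156]
scene holder top 161 mean [0.5847 0.1591] z 0.0726 yaw 0.1724 along -0.0411 0.0405 across -0.0302 0.0147 mid [0.5847 0.1588]
scene knob 61 mean [0.5848 0.1028] z 0.1099 yaw -0.1599 along -0.0174 0.0179 across -0.0082 0.0074 mid [0.5849 0.1031]
scene fixed holder 75 mean [ 0.5781 -0.158 ] z 0.1114 yaw -0.1247 along -0.0372 0.0336 across -0.0103 0.007 mid [ 0.5778 -0.1597]
scene board 575 mean [ 0.5888 -0.2036] z 0.0793 yaw -0.2142 along -0.1219 0.1064 across -0.0402 0.0745 mid [ 0.5871 -0.2112]
```

```bash
cat >> h.py <<'E'
from scipy.spatial.transform import Rotation as Ro
def plan(x,y,z,yaw,n):
    "rows (cm, rad in tool axes) from the measured pose to x,y,z,yaw, tool down"
    o=robot.observe(); p=o['tool_pos']; R=Ro.from_euler('xyz',o['tool_rot'])
    G=Ro.from_euler('xyz',[np.pi,0,yaw]); v=(R.inv()*G).as_rotvec()/n; d=(np.array([x,y,z])-p)/n*100
    for i in range(n):
        print('[%s]'%', '.join('%.2f'%k for k in R.inv().apply(d)),v.round(3)); R=R*Ro.from_rotvec(v)
def state():
    o=robot.observe()
    for k in('time','qpos','tool_pos','tool_rot','contact_force','opening','grip_force'): print(k,np.round(o[k],4))
E
python3 -c "
from h import *
plan(.582,.104,.18,1.44,16)"
```

```text
[-2.99, -1.10, 0.14] [-0.     0.     0.078]
[-3.06, -0.87, 0.14] [-0.     0.     0.078]
[-3.12, -0.63, 0.14] [-0.     0.     0.078]
[-3.16, -0.38, 0.14] [-0.     0.     0.078]
[-3.18, -0.13, 0.14] [-0.     0.     0.078]
[-3.18, 0.12, 0.14] [-0.     0.     0.078]
[-3.16, 0.36, 0.14] [-0.     0.     0.078]
[-3.13, 0.61, 0.14] [-0.     0.     0.078]
[-3.07, 0.85, 0.14] [-0.     0.     0.078]
[-2.99, 1.09, 0.14] [-0.     0.     0.078]
[-2.90, 1.32, 0.14] [-0.     0.     0.078]
[-2.79, 1.54, 0.14] [-0.     0.     0.078]
[-2.66, 1.75, 0.14] [-0.     0.     0.078]
[-2.51, 1.95, 0.14] [-0.     0.     0.078]
[-2.35, 2.14, 0.14] [-0.     0.     0.078]
[-2.18, 2.32, 0.14] [-0.     0.     0.078]
```

Call:
carry_out(
  deltas=[
    [-3.0,-1.1,0.1,0,0,0.078,1],
    [-3.06,-0.87,0.1,0,0,0.078,1],
    [-3.12,-0.63,0.1,0,0,0.078,1],
    [-3.16,-0.38,0.1,0,0,0.078,1],
    [-3.18,-0.13,0.1,0,0,0.078,1],
    [-3.18,0.12,0.1,0,0,0.078,1],
    [-3.16,0.36,0.1,0,0,0.078,1],
    [-3.13,0.6,0.1,0,0,0.078,1],
  ],
  force=20,
)

```text
time: 0.77
tool_pos: [0.4066, 0.2868, 0.1944]
tool_rot: [-3.141, -0.0, 2.061]
contact_force: [0.0, 1.2, -1.0]
opening: 0.0922
grip_force: 0.0
```

Call:
carry_out(
  deltas=[
    [-3.07,0.85,0.1,0,0,0.078,1],
    [-3.0,1.1,0.1,0,0,0.078,1],
    [-2.9,1.3,0.1,0,0,0.078,1],
    [-2.8,1.5,0.1,0,0,0.078,1],
    [-2.66,1.75,0.1,0,0,0.078,1],
    [-2.5,1.95,0.1,0,0,0.078,1],
    [-2.35,2.1,0.1,0,0,0.078,1],
    [-2.2,2.3,0.1,0,0,0.078,1],
  ],
)

```text
time: 1.43
tool_pos: [0.5818, 0.1027, 0.1862]
tool_rot: [-3.141, 0.0, 1.437]
contact_force: [1.0, 1.4, -0.2]
opening: 0.0917
grip_force: 0.0
```

```bash
python3 -c "
from h import *
c=snap('scene');cv2.imwrite('pics/s1.png',cv2.resize(c['image'][150:290,230:400],None,fx=4,fy=4))
state()
plan(.582,.104,.099,1.44,8)"
```

```text
time 1.4833
qpos [ 0.0384  0.4804  1.3546 -0.0026  1.3049  0.1812]
tool_pos [0.5855 0.0981 0.1857]
tool_rot [3.1395e+00 2.2000e-03 1.4287e+00]
contact_force [ 1.3491 -4.3756 -0.1646]
opening 0.0915
grip_force 0.0
[0.07, -0.06, 1.08] [ 0.     0.    -0.001]
[0.07, -0.06, 1.08] [ 0.     0.    -0.001]
[0.07, -0.05, 1.08] [ 0.     0.    -0.001]
[0.07, -0.05, 1.08] [ 0.     0.    -0.001]
[0.07, -0.05, 1.08] [ 0.     0.    -0.001]
[0.07, -0.05, 1.08] [ 0.     0.    -0.001]
[0.07, -0.05, 1.08] [ 0.     0.    -0.001]
[0.07, -0.05, 1.08] [ 0.     0.    -0.001]
```

View pics/s1.png

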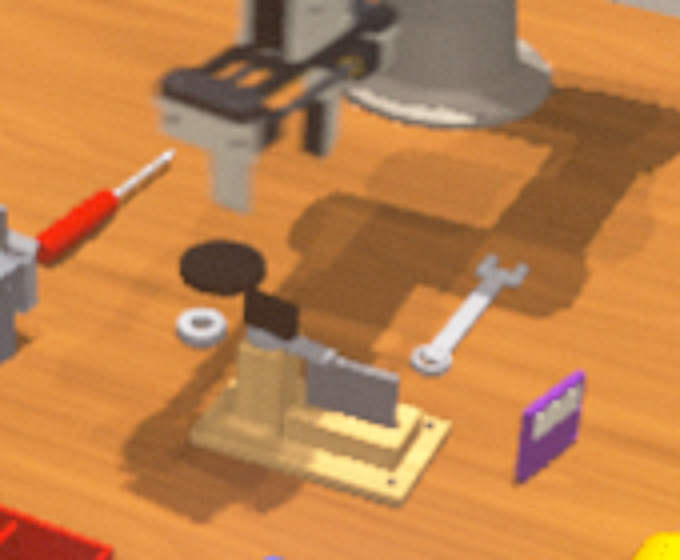

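The gripper hangs above the knob (black bar at about (270,315) in the crop), with the jaws open along world x. I descend.

Call:
carry_out(
  deltas=[
    [0.05,-0.05,1.0,0,0,0,1],
    [0.05,-0.05,1.0,0,0,0,1],
    [0.05,-0.05,1.0,0,0,0,1],
    [0.05,-0.05,1.0,0,0,0,1],
    [0.05,-0.05,1.0,0,0,0,1],
    [0,0,1.0,0,0,0,1],
    [0,0,0,0,0,0,1],
    [0,0,0,0,0,0,1],
  ],
)

```text
time: 2.15
tool_pos: [0.5785, 0.1071, 0.1261]
tool_rot: [-3.14, 0.0, 1.441]
contact_force: [0.7, -0.1, 0.7]
opening: 0.0917
grip_force: 0.0
```

```bash
python3 -c "
from h import *
state()
plan(.582,.104,.099,1.44,4)"
```

```text
time 2.15
qpos [5.2800e-02 5.2460e-01 1.4528e+00 1.0000e-04 1.1654e+00 1.8220e-01]
tool_pos [0.5785 0.1071 0.1261]
tool_rot [-3.1403e+00  2.0000e-04  1.4414e+00]
contact_force [ 0.6662 -0.1016  0.6931]
opening 0.0917
grip_force 0.0
[-0.07, 0.10, 0.68] [-0.  0.  0.]
[-0.07, 0.10, 0.68] [-0.  0.  0.]
[-0.07, 0.10, 0.68] [-0.  0.  0.]
[-0.07, 0.10, 0.68] [-0.  0.  0.]
```

Call:
carry_out(
  deltas=[
    [-0.08,0.09,0.7,0,0,0,1],
    [-0.08,0.09,0.7,0,0,0,1],
    [-0.08,0.09,0.7,0,0,0,1],
    [-0.08,0.09,0.6,0,0,0,1],
    [0,0,0,0,0,0,1],
    [0,0,0,0,0,0,0.3],
    [0,0,0,0,0,0,0.2],
    [0,0,0,0,0,0,0.2],
  ],
)

```text
time: 2.82
tool_pos: [0.5824, 0.1032, 0.1001]
tool_rot: [3.141, -0.0, 1.441]
contact_force: [0.0, -0.0, -0.0]
opening: 0.0764
grip_force: 0.0
```

Call:
carry_out(
  deltas=[
    [0,0,0,0,0,0,0],
    [0,0,0,0,0,0,0],
    [0,0,0,0,0,0,0],
    [0,0,0,0,0,0,0],
    [0,0,0,0,0,0,0],
    [0,0,0,0,0,0,0],
    [0,0,0,0,0,0,0],
    [0,0,0,0,0,0,0],
  ],
  force=25,
)

```text
time: 3.48
tool_pos: [0.5822, 0.1032, 0.0997]
tool_rot: [3.142, -0.0, 1.441]
contact_force: [-0.4, 0.2, -0.1]
opening: 0.0233
grip_force: 0.0
```

Call:
carry_out(
  deltas=[
    [0,0,0,0,0,0,0],
    [0,0,0,0,0,0,0],
    [0,0,0,0,0,0,0],
    [0,0,0,0,0,0,0],
    [0,0,0,0,0,0,0],
    [0,0,0,0,0,0,0],
    [0,0,0,0,0,0,0],
    [0,0,0,0,0,0,0],
  ],
)

```text
time: 4.15
tool_pos: [0.5822, 0.1032, 0.0997]
tool_rot: [3.142, -0.0, 1.441]
contact_force: [0.4, 0.5, 0.2]
opening: 0.0005
grip_force: 0.0
```

```bash
python3 -c "
from h import *
c=snap('scene');a=cv2.resize(c['image'][190:280,250:350],(500,450),interpolation=cv2.INTER_CUBIC)
t=snap('top');b=cv2.resize(t['image'][160:230,200:290],(450,350))
print(a.shape)
o=np.zeros((450,800,3),np.uint8);o[:,:450]=a[:,:450];o[:350,450:]=b[:,50:400];cv2.imwrite('pics/s2.png',o)
state()"
```

```text
(450, 500, 3)
time 4.25
qpos [4.5800e-02 5.5630e-01 1.4771e+00 1.0000e-04 1.1082e+00 1.7570e-01]
tool_pos [0.5821 0.1032 0.0997]
tool_rot [ 3.1416e+00 -1.0000e-04  1.4408e+00]
contact_force [ 0.4007  0.3012 -0.2512]
opening 0.0002
grip_force 0.0
```

View pics/s2.png

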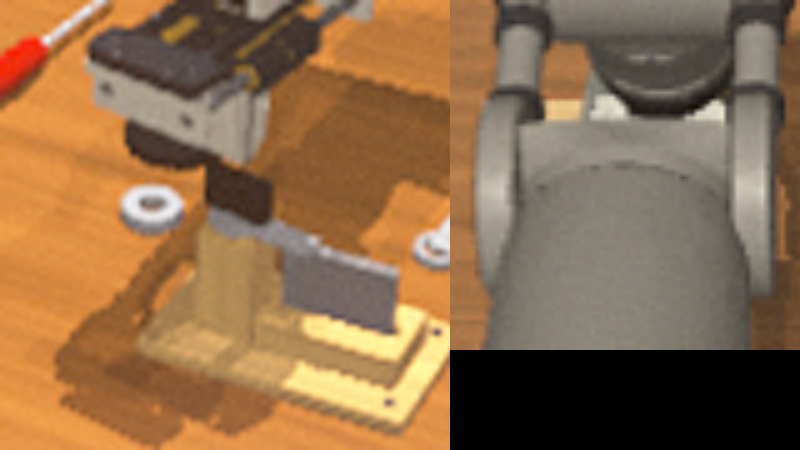

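```bash
python3 -c "
from h import *
c=load('scene');P=cloud(c)
for v in range(212,236,2): print(v,[tuple((P[v,u]*1000).round(0).astype(int)) for u in (292,294,297,300,303)])
W=c['world_to_cam']; K=np.array([[c['fx'],0,c['cx']],[0,c['fy'],c['cy']],[0,0,1.]])
for p in ([.582,.1032,.0917],[.582,.1032,.1107],[.582,.1032,.113]):
  q=(W@np.r_[p,1])[:3]; print(p,cv2.projectPoints(np.array([[q[0],-q[1],-q[2]]]),np.zeros(3),np.zeros(3),K,np.array(c['D'],float))[0])
"
```

```text
212 [(np.int64(603), np.int64(98), np.int64(163)), (np.int64(602), np.int64(104), np.int64(165)), (np.int64(599), np.int64(112), np.int64(165)), (np.int64(582), np.int64(113), np.int64(157)), (np.int64(566), np.int64(115), np.int64(149))]
214 [(np.int64(596), np.int64(95), np.int64(152)), (np.int64(598), np.int64(103), np.int64(156)), (np.int64(601), np.int64(113), np.int64(161)), (np.int64(580), np.int64(113), np.int64(149)), (np.int64(570), np.int64(118), np.int64(145))]
216 [(np.int64(598), np.int64(96), np.int64(146)), (np.int64(600), np.int64(104), np.int64(150)), (np.int64(600), np.int64(113), np.int64(153)), (np.int64(582), np.int64(114), np.int64(143)), (np.int64(383), np.int64(30), np.int64(3))]
218 [(np.int64(601), np.int64(98), np.int64(142)), (np.int64(599), np.int64(103), np.int64(142)), (np.int64(601), np.int64(114), np.int64(147)), (np.int64(583), np.int64(115), np.int64(137)), (np.int64(394), np.int64(35), np.int64(3))]
220 [(np.int64(431), np.int64(13), np.int64(9)), (np.int64(593), np.int64(101), np.int64(132)), (np.int64(596), np.int64(112), np.int64(137)), (np.int
[... 1196 characters left out ...]
), np.int64(102)), (np.int64(585), np.int64(127), np.int64(101))]
232 [(np.int64(589), np.int64(94), np.int64(84)), (np.int64(590), np.int64(101), np.int64(88)), (np.int64(587), np.int64(109), np.int64(89)), (np.int64(586), np.int64(118), np.int64(92)), (np.int64(591), np.int64(130), np.int64(98))]
234 [(np.int64(593), np.int64(96), np.int64(81)), (np.int64(599), np.int64(105), np.int64(87)), (np.int64(594), np.int64(112), np.int64(87)), (np.int64(591), np.int64(121), np.int64(88)), (np.int64(587), np.int64(128), np.int64(88))]
[0.582, 0.1032, 0.0917] [[[296.0831757  229.75027732]]]
[0.582, 0.1032, 0.1107] [[[296.28803336 224.36974805]]]
[0.582, 0.1032, 0.113] [[[296.31300565 223.71352959]]]
```

```bash
python3 -c "
from h import *
c=load('scene')
for (u,v),xs in (((288.7,202.5),(.63,.64,.65)),((296,221),(.58,.59,.60))):
  o,d=ray(c,u,v)
  for x in xs: print(u,v,(o+d*(x-o[0])/d[0]).round(4))
"
```

```text
288.7 202.5 [0.63   0.1011 0.2104]
288.7 202.5 [0.64   0.1062 0.2173]
288.7 202.5 [0.65   0.1113 0.2242]
296 221 [0.58   0.1009 0.1205]
296 221 [0.59   0.1058 0.128 ]
296 221 [0.6    0.1107 0.1354]
```

The picture shows the closed fingers above the bar: fingertips at crop (235,155), bar top at (240,175). By the camera the tips are about 35 mm higher than the state says. I probe gently downward to measure the offset.

Call:
carry_out(
  deltas=[
    [0,0,0.1,0,0,0,0],
    [0,0,0.1,0,0,0,0],
    [0,0,0.1,0,0,0,0],
    [0,0,0.1,0,0,0,0],
    [0,0,0.1,0,0,0,0],
    [0,0,0.1,0,0,0,0],
    [0,0,0,0,0,0,0],
    [0,0,0,0,0,0,0],
  ],
)

```text
time: 4.92
tool_pos: [0.5821, 0.1032, 0.0936]
tool_rot: [-3.141, -0.0, 1.441]
contact_force: [0.2, 0.5, 1.0]
opening: 0.0003
grip_force: 0.0
```

Call:
carry_out(
  deltas=[
    [0,0,0.05,0,0,0,0],
    [0,0,0.05,0,0,0,0],
    [0,0,0.05,0,0,0,0],
    [0,0,0.05,0,0,0,0],
    [0,0,0.05,0,0,0,0],
    [0,0,0.05,0,0,0,0],
    [0,0,0,0,0,0,0],
    [0,0,0,0,0,0,0],
  ],
)

```text
time: 5.58
tool_pos: [0.5822, 0.1031, 0.0907]
tool_rot: [3.142, -0.0, 1.441]
contact_force: [0.6, 0.9, 0.2]
opening: 0.0005
grip_force: 0.0
```

Call:
carry_out(
  deltas=[
    [0,0,0.05,0,0,0,0],
    [0,0,0.05,0,0,0,0],
    [0,0,0.05,0,0,0,0],
    [0,0,0.05,0,0,0,0],
    [0,0,0.05,0,0,0,0],
    [0,0,0.05,0,0,0,0],
    [0,0,0,0,0,0,0],
    [0,0,0,0,0,0,0],
  ],
)

```text
time: 6.25
tool_pos: [0.5823, 0.1031, 0.0892]
tool_rot: [3.14, -0.0, 1.441]
contact_force: [-3.9, -1.2, 9.7]
opening: 0.0005
grip_force: 4.9
```

Contact came at reported z ≈ 0.0895, where the bar's top is 0.113, so the fingertips are 23 mm above the reported z. I open above the bar, descend the remainder and grip.

Call:
carry_out(
  deltas=[
    [0,0,-0.5,0,0,0,0.5],
    [0,0,0,0,0,0,0.5],
    [0,0,0,0,0,0,0.5],
    [0,0,0,0,0,0,0.5],
    [0,0,0,0,0,0,0.5],
    [0,0,0,0,0,0,0.5],
    [0,0,0,0,0,0,0.5],
    [0,0,0,0,0,0,0.5],
  ],
)

```text
time: 6.92
tool_pos: [0.5821, 0.1031, 0.0925]
tool_rot: [-3.141, -0.0, 1.441]
contact_force: [-0.4, -0.6, 0.2]
opening: 0.045
grip_force: 0.0
```

Call:
carry_out(
  deltas=[
    [0,0,0.4,0,0,0,0.5],
    [0,0,0.4,0,0,0,0.5],
    [0,0,0.4,0,0,0,0.5],
    [0,0,0.4,0,0,0,0.5],
    [0,0,0.4,0,0,0,0.5],
    [0,0,0.4,0,0,0,0.5],
    [0,0,0.2,0,0,0,0.5],
    [0,0,0,0,0,0,0],
  ],
)

```text
time: 7.58
tool_pos: [0.5818, 0.1031, 0.0661]
tool_rot: [-3.141, 0.0, 1.441]
contact_force: [-0.2, -0.2, 1.0]
opening: 0.0425
grip_force: 0.0
```

Call:
carry_out(
  deltas=[
    [0,0,0,0,0,0,0],
    [0,0,0,0,0,0,0],
    [0,0,0,0,0,0,0],
    [0,0,0,0,0,0,0],
    [0,0,0,0,0,0,0],
    [0,0,0,0,0,0,0],
    [0,0,0,0,0,0,0],
    [0,0,0,0,0,0,0],
  ],
)

```text
time: 8.25
tool_pos: [0.5807, 0.1033, 0.0669]
tool_rot: [-3.139, 0.0, 1.441]
contact_force: [-5.3, -1.0, 4.0]
opening: 0.0118
grip_force: 25.0
```

Call:
carry_out(
  deltas=[
    [0,0,0,0,0,0.11,0],
    [0,0,0,0,0,0.11,0],
    [0,0,0,0,0,0.11,0],
    [0,0,0,0,0,0.11,0],
    [0,0,0,0,0,0.11,0],
    [0,0,0,0,0,0.11,0],
    [0,0,0,0,0,0,0],
    [0,0,0,0,0,0,0],
  ],
)

```text
time: 8.92
tool_pos: [0.5784, 0.1044, 0.0668]
tool_rot: [-3.135, 0.004, 0.781]
contact_force: [-12.9, 3.4, 9.6]
opening: 0.0117
grip_force: 25.0
```

Call:
carry_out(
  deltas=[
    [0,0,0,0,0,0.11,0],
    [0,0,0,0,0,0.11,0],
    [0,0,0,0,0,0.11,0],
    [0,0,0,0,0,0.11,0],
    [0,0,0,0,0,0.11,0],
    [0,0,0,0,0,0.11,0],
    [0,0,0,0,0,0,0],
    [0,0,0,0,0,0,0],
  ],
)

```text
time: 9.58
tool_pos: [0.5773, 0.1066, 0.0668]
tool_rot: [-3.136, 0.009, 0.121]
contact_force: [-16.0, 11.1, 10.7]
opening: 0.0119
grip_force: 25.0
```

Call:
carry_out(
  deltas=[
    [0,0,0,0,0,0,0.4],
    [0,0,0,0,0,0,0.4],
    [0,0,0,0,0,0,0.4],
    [0,0,0,0,0,0,0.4],
    [0,0,0,0,0,0,0.4],
    [0,0,-0.5,0,0,0,0.4],
    [0,0,-2,0,0,0,0.4],
    [0,0,-2,0,0,0,0.4],
  ],
)

```text
time: 10.25
tool_pos: [0.5816, 0.1029, 0.1116]
tool_rot: [-3.141, 0.002, 0.12]
contact_force: [1.1, 0.3, 0.6]
opening: 0.0369
grip_force: 0.0
```

Call:
carry_out(
  deltas=[
    [-3,0,-2,0,0,-0.1,1],
    [-3,0,-2,0,0,-0.1,1],
    [-3,0,-2,0,0,-0.1,1],
    [-3,0,-1,0,0,-0.1,1],
    [-3,0,0,0,0,-0.1,1],
    [-3,0,0,0,0,-0.1,1],
    [0,0,0,0,0,-0.1,1],
    [0,0,0,0,0,-0.1,1],
  ],
)

```text
time: 10.92
tool_pos: [0.416, 0.0381, 0.1826]
tool_rot: [3.14, -0.001, 0.924]
contact_force: [-0.4, -0.5, -0.3]
opening: 0.0853
grip_force: 0.0
```

Run:
```python
from h import *
state()
t=snap('top');s=snap('scene')
a=cv2.resize(t['image'][172:216,204:284],(480,264),interpolation=cv2.INTER_CUBIC)
b=cv2.resize(s['image'][160:280,260:360],(400,480));o=np.zeros((480,800,3),np.uint8);o[:264,:400]=a[:,:400];o[:,400:]=b;cv2.imwrite('pics/s3.png',o)
for nm,c in(('top',t),('scene',s)):
    P=cloud(c);x,y,z=P[...,0],P[...,1],P[...,2]
    for n,m in dict(holder=(abs(x-.58)<.04)&(y>.118)&(y<.22)&(z>.066)&(z<.085),knob=(abs(x-.58)<.05)&(y>.06)&(y<.13)&(z>.103)&(z<.125)).items():
        Q=P[m];
        if len(Q)<5: print(nm,n,len(Q));continue
        (r,sz,an)=cv2.minAreaRect((Q[:,:2]*1000).astype(np.float32)); print(nm,n,len(Q),np.median(Q,0).round(4),r,sz,an)
```

```text
time 10.9167
qpos [-9.2700e-02  1.6410e-01  1.8277e+00 -1.0000e-04  1.1483e+00  5.5420e-01]
tool_pos [0.416  0.0381 0.1826]
tool_rot [ 3.1403e+00 -7.0000e-04  9.2400e-01]
contact_force [-0.4076 -0.4681 -0.2515]
opening 0.0853
grip_force 0.0
top holder 108 [0.5808 0.1712 0.0753] (582.8477783203125, 163.27188110351562) (19.522184371948242, 93.31429290771484) 11.46601676940918
top knob 55 [0.5846 0.108  0.1112] (585.9746704101562, 107.78172302246094) (37.12508773803711, 11.617975234985352) 4.249279975891113
scene holder 160 [0.582  0.1583 0.0744] (575.99169921875, 156.51519775390625) (54.73343276977539, 98.29789733886719) 18.022886276245117
scene knob 54 [0.588  0.1115 0.1122] (585.5624389648438, 109.01838684082031) (41.960269927978516, 12.720190048217773) 6.570274829864502
```

View pics/s3.png

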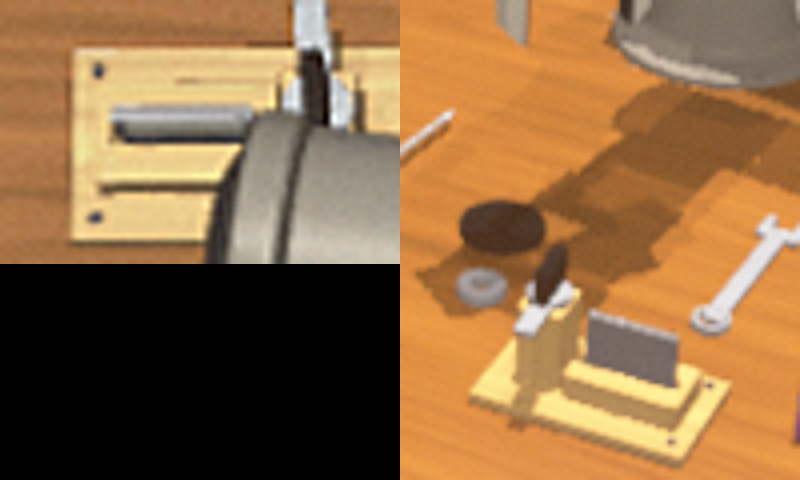

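The button now points to the keeper's +x, so the holder is free. In the top view its upper edge runs from crop (110,112) to about (252,112). In the scene view it runs from (590,315) to (678,335).

Run:
```python
from h import *
t=load('top');s=load('scene')
for u,v in((222.3,189.9),(222.3,192),(246,189.9),(246,192)): print('top',onz(t,u,v,.076).round(4))
for u,v in((307.5,238.7),(329.5,243.7)): print('scene',onz(s,u,v,.076).round(4))
# lit top strip of holder: centroid per column, brightness
hsv=cv2.cvtColor(t['image'],cv2.COLOR_BGR2HSV)
m=(hsv[...,1]<60)
for u in range(220,250,3): print(u,[(v,int(hsv[v,u,1]),int(hsv[v,u,2])) for v in range(187,198)])
P=cloud(s);m=(P[...,0]>.56)&(P[...,0]<.61)&(P[...,1]>.118)&(P[...,1]<.22)&(P[...,2]>.045)&(P[...,2]<.07)
h2=cv2.cvtColor(s['image'],cv2.COLOR_BGR2HSV);Q=P[m&(h2[...,1]<70)];print('scene +x face',len(Q),np.median(Q,0),Q[:,1].min(),Q[:,1].max(),np.polyfit(Q[:,1],Q[:,0],1))
```

```text
top [0.5807 0.208  0.076 ]
top [0.5745 0.2076 0.076 ]
top [0.5829 0.1389 0.076 ]
top [0.5767 0.1385 0.076 ]
scene [0.5856 0.143  0.076 ]
scene [0.5762 0.2089 0.076 ]
220 [(187, 104, 237), (188, 99, 236), (189, 103, 236), (190, 103, 236), (191, 108, 233), (192, 104, 237), (193, 104, 235), (194, 102, 238), (195, 100, 236), (196, 104, 236), (197, 105, 234)]
223 [(187, 106, 234), (188, 109, 240), (189, 63, 217), (190, 2, 164), (191, 8, 195), (192, 19, 109), (193, 78, 75), (194, 96, 101), (195, 115, 171), (196, 102, 241), (197, 101, 240)]
226 [(187, 104, 236), (188, 111, 240), (189, 47, 218), (190, 8, 168), (191, 3, 201), (192, 13, 156), (193, 33, 124), (194, 28, 99), (195, 35, 58), (196, 114, 232), (197, 105, 239)]
229 [(187, 105, 235), (188, 110, 243), (189, 68, 200), (190, 5, 162), (191, 6, 198), (192, 17, 154), (193, 29, 124), (194, 43, 102), (195, 20, 63), (196, 115, 217), (197, 104, 240)]
232 [(187, 107, 236), (188, 111, 243), (189, 67, 193), (190, 6, 160), (191, 3, 194), (192, 17, 150), (193, 35, 123), (194, 42, 85), (195, 26, 50), (196, 106, 243), (197, 104, 242)]
235 [(187, 105, 
[... 310 characters left out ...]
), (196, 107, 244), (197, 102, 243)]
241 [(187, 105, 236), (188, 111, 243), (189, 65, 193), (190, 6, 159), (191, 7, 186), (192, 16, 145), (193, 31, 122), (194, 30, 86), (195, 31, 50), (196, 107, 245), (197, 106, 244)]
244 [(187, 105, 234), (188, 109, 242), (189, 61, 196), (190, 3, 166), (191, 3, 149), (192, 12, 124), (193, 23, 101), (194, 39, 78), (195, 28, 54), (196, 104, 133), (197, 71, 83)]
247 [(187, 107, 234), (188, 108, 237), (189, 102, 249), (190, 103, 194), (191, 56, 119), (192, 36, 120), (193, 42, 140), (194, 35, 145), (195, 41, 144), (196, 43, 153), (197, 37, 151)]
scene +x face 156 [0.58205225 0.17533067 0.05804361] 0.14018251742372978 0.20806756634454704 [-0.0539953   0.59130246]
```

```bash
python3 -c "
from h import *
plan(.579,.173,.11,1.606,8)"
```

```text
[2.56, 0.59, 0.91] [ 0.    -0.    -0.086]
[2.50, 0.81, 0.91] [ 0.    -0.    -0.086]
[2.42, 1.02, 0.91] [ 0.    -0.    -0.086]
[2.33, 1.23, 0.91] [ 0.    -0.    -0.086]
[2.21, 1.42, 0.91] [ 0.    -0.    -0.086]
[2.09, 1.61, 0.91] [ 0.    -0.    -0.086]
[1.94, 1.78, 0.91] [ 0.    -0.    -0.086]
[1.78, 1.94, 0.91] [ 0.    -0.    -0.086]
```

Call:
carry_out(
  deltas=[
    [2.56,0.6,0.6,0,0,-0.086,1],
    [2.5,0.8,0.6,0,0,-0.086,1],
    [2.42,1.0,0.6,0,0,-0.086,1],
    [2.33,1.23,0.6,0,0,-0.086,1],
    [2.2,1.42,0.6,0,0,-0.086,1],
    [2.1,1.6,0.6,0,0,-0.086,1],
    [1.94,1.78,0.6,0,0,-0.086,1],
    [1.78,1.94,0.6,0,0,-0.086,1],
  ],
)

```text
time: 11.68
tool_pos: [0.5794, 0.1747, 0.1332]
tool_rot: [-3.141, 0.0, 1.61]
contact_force: [0.5, 0.0, 0.3]
opening: 0.092
grip_force: 0.0
```

Call:
carry_out(
  deltas=[
    [0,0,0,0,0,0,1],
    [0,0,0,0,0,0,1],
    [0,0,0,0,0,0,1],
    [0,0,0.8,0,0,0,1],
    [0,0,0.8,0,0,0,1],
    [0,0,0,0,0,0,1],
    [0,0,0,0,0,0,1],
    [0,0,0,0,0,0,1],
  ],
)

```text
time: 12.35
tool_pos: [0.5782, 0.1733, 0.1179]
tool_rot: [3.141, -0.0, 1.608]
contact_force: [-1.3, -1.5, -0.8]
opening: 0.0917
grip_force: 0.0
```

```bash
python3 -c "
from h import *
state()
plan(.579,.173,.0295,1.606,8)"
```

```text
time 12.35
qpos [1.6430e-01 5.5830e-01 1.4173e+00 1.0000e-04 1.1658e+00 1.2700e-01]
tool_pos [0.5782 0.1733 0.1179]
tool_rot [ 3.1415e+00 -1.0000e-04  1.6081e+00]
contact_force [-1.2998 -1.5057 -0.7797]
opening 0.0917
grip_force 0.0
[-0.00, 0.01, 1.10] [ 0. -0.  0.]
[-0.00, 0.01, 1.10] [ 0. -0.  0.]
[-0.00, 0.01, 1.10] [ 0. -0.  0.]
[-0.00, 0.01, 1.10] [ 0. -0.  0.]
[-0.00, 0.01, 1.10] [ 0. -0.  0.]
[-0.00, 0.01, 1.10] [ 0. -0.  0.]
[-0.00, 0.01, 1.10] [ 0. -0.  0.]
[-0.00, 0.01, 1.10] [ 0. -0.  0.]
```

Call:
carry_out(
  deltas=[
    [0,0,1.1,0,0,0,0.6],
    [0,0,1.1,0,0,0,0.6],
    [0,0,1.1,0,0,0,0.6],
    [0,0,1.1,0,0,0,0.6],
    [0,0,1.1,0,0,0,0.6],
    [0,0,1.1,0,0,0,0.6],
    [0,0,1.1,0,0,0,0.6],
    [0,0,1.1,0,0,0,0.6],
  ],
)

```text
time: 13.02
tool_pos: [0.5782, 0.1736, 0.0284]
tool_rot: [-3.141, -0.0, 1.609]
contact_force: [0.6, 0.2, 0.4]
opening: 0.0555
grip_force: 0.0
```

Call:
carry_out(
  deltas=[
    [0,0,0,0,0,0,0.2],
    [0,0,0,0,0,0,0.2],
    [0,0,0,0,0,0,0.2],
    [0,0,0,0,0,0,0],
    [0,0,0,0,0,0,0],
    [0,0,0,0,0,0,0],
    [0,0,0,0,0,0,0],
    [0,0,0,0,0,0,0],
  ],
)

```text
time: 13.68
tool_pos: [0.5785, 0.1736, 0.0301]
tool_rot: [3.141, -0.0, 1.609]
contact_force: [-0.8, -0.6, 0.2]
opening: 0.0077
grip_force: 25.0
```

Call:
carry_out(
  deltas=[
    [0,0,0,0,0,0,0],
    [0,0,0,0,0,0,0],
    [0,0,0,0,0,0,0],
    [0,0,0,0,0,0,0],
    [0,0,0,0,0,0,0],
    [0,0,0,0,0,0,0],
    [0,0,0,0,0,0,0],
    [0,0,0,0,0,0,0],
  ],
)

```text
time: 14.35
tool_pos: [0.5785, 0.1736, 0.03]
tool_rot: [3.141, -0.0, 1.609]
contact_force: [-0.1, -1.0, 4.9]
opening: 0.0078
grip_force: 25.0
```

Call:
carry_out(
  deltas=[
    [0,0,0,0,0,0,0],
    [0,0,-0.6,0,0,0,0],
    [0,0,-1.5,0,0,0,0],
    [0,0,-2,0,0,0,0],
    [0,0,-2,0,0,0,0],
    [0,0,-2,0,0,0,0],
    [0,0,-2,0,0,0,0],
    [0,0,-2,0,0,0,0],
  ],
  force=40,
)

```text
time: 15.02
tool_pos: [0.5779, 0.1735, 0.1514]
tool_rot: [-3.14, 0.0, 1.609]
contact_force: [0.9, 0.4, -1.4]
opening: 0.0078
grip_force: 40.0
```

Call:
carry_out(
  deltas=[
    [0,0,-0.6,0,0,0,0],
    [0,0,0,0,0,0,0],
    [0,0,0,0,0,0,0],
    [0,0,0,0,0,0,0],
    [0,0,0,0,0,0,0],
    [0,0,0,0,0,0,0],
    [0,0,0,0,0,0,0],
    [0,0,0,0,0,0,0],
  ],
)

```text
time: 15.68
tool_pos: [0.5782, 0.1736, 0.1562]
tool_rot: [-3.141, -0.0, 1.609]
contact_force: [0.8, 0.1, -0.8]
opening: 0.0076
grip_force: 40.0
```

Run:
```python
from h import *
state()
t=snap('top');s=snap('scene')
a=cv2.resize(t['image'][170:218,324:420],(768,384),interpolation=cv2.INTER_CUBIC)
b=cv2.resize(s['image'][180:270,140:340],(600,270));o=np.zeros((600,800,3),np.uint8)
b=cv2.resize(s['image'][185:257,220:360],(420,216));o[:384,:768]=a;o[384:,:420]=b;cv2.imwrite('pics/s4.png',o)
# held holder face
P=cloud(s);x,y,z=P[...,0],P[...,1],P[...,2];h2=cv2.cvtColor(s['image'],cv2.COLOR_BGR2HSV)
m=(x>.55)&(x<.61)&(y>.12)&(y<.23)&(z>.135)&(z<.165)&(h2[...,1]<70);Q=P[m];print('held +x face',len(Q),np.median(Q,0),np.percentile(Q[:,1],[1,99]),np.polyfit(Q[:,1],Q[:,0],1))
m=(x>.55)&(x<.61)&(y>.12)&(y<.23)&(z>.1)&(h2[...,1]<70);print('zmin',np.percentile(z[m],[1,3,50]))
m=(x>.55)&(x<.61)&(y>-.21)&(y<-.1)&(z>.092)&(z<.115);Q=P[m];print('fixed +x face',len(Q),np.median(Q,0),np.percentile(Q[:,1],[1,99]),np.polyfit(Q[:,1],Q[:,0],1))
```

```text
time 15.6833
qpos [1.6470e-01 5.2360e-01 1.3655e+00 1.0000e-04 1.2532e+00 1.2670e-01]
tool_pos [0.5782 0.1736 0.1562]
tool_rot [-3.1408 -0.      1.6088]
contact_force [ 0.7837  0.1255 -0.8187]
opening 0.0076
grip_force 39.999
held +x face 163 [0.58149682 0.17448519 0.15231883] [0.14044174 0.20884387] [-0.03046427  0.58672108]
zmin [0.14244431 0.14915947 0.4041897 ]
fixed +x face 118 [ 0.57903775 -0.15582389  0.1044257 ] [-0.19308317 -0.1247677 ] [0.11120183 0.59597133]
```

View pics/s4.png

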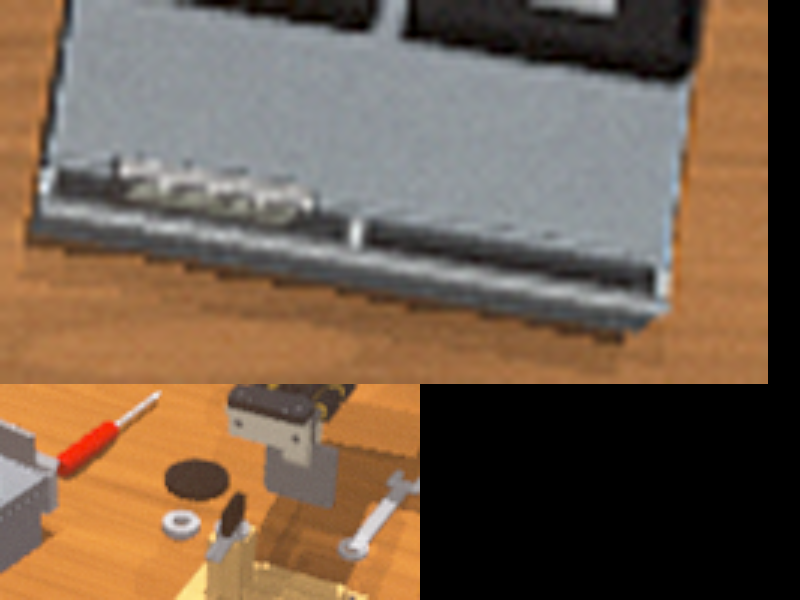

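The holder hangs straight in the gripper, lower left in the picture. In the top crop the empty bay is the dark strip from the divider at (357,232) to (655,272), and the slot's back edge runs from (370,218) to (655,262).

Run:
```python
from h import *
t=load('top')
w=lambda a,b,z:onz(t,324+a/8-.5,170+b/8-.5,z)[:2]
def ln(n,p,q,z):
    A,B=w(*p,z),w(*q,z); print(n,A.round(4),B.round(4),'yaw',np.arctan2(A[0]-B[0],A[1]-B[1])*-1)
ln('backedge',(60,166),(655,262),.08);ln('lip rim',(45,208),(660,303),.088);ln('bottom front',(30,236),(640,330),.08)
ln('backedge board rear corner',(60,166),(690,80),.08)
g=cv2.cvtColor(t['image'],cv2.COLOR_BGR2GRAY)
for u in (372,378,384,390,396,402): print(u,[(v,int(g[v,u])) for v in range(192,212)])
# back edge by column gradients
pts=[]
for u in range(372,404):
    col=g[192:212,u].astype(float);d=np.diff(col);k=np.argmin(d[:14]);pts.append(onz(t,u,192+k+.5,.08)[:2])
pts=np.array(pts);b=np.polyfit(pts[:,1],pts[:,0],1);r=pts[:,0]-np.polyval(b,pts[:,1]);k=abs(r)<.004;b=np.polyfit(pts[k,1],pts[k,0],1);print('back edge',b,np.std(r),'x at y=-.27',np.polyval(b,-.27))
```

```text
backedge [ 0.5891 -0.1074] [ 0.5611 -0.3245] yaw -0.12856374969265486
lip rim [ 0.5713 -0.1017] [ 0.544  -0.3244] yaw -0.12183788267869014
bottom front [ 0.5627 -0.097 ] [ 0.5356 -0.3187] yaw -0.12165153228904489
backedge board rear corner [ 0.5891 -0.1074] [ 0.6301 -0.3385] yaw 0.1753052850396184
372 [(192, 151), (193, 151), (194, 149), (195, 158), (196, 140), (197, 123), (198, 77), (199, 62), (200, 34), (201, 91), (202, 154), (203, 143), (204, 87), (205, 72), (206, 73), (207, 57), (208, 103), (209, 93), (210, 104), (211, 98)]
378 [(192, 150), (193, 150), (194, 149), (195, 154), (196, 157), (197, 143), (198, 125), (199, 79), (200, 63), (201, 33), (202, 99), (203, 150), (204, 146), (205, 87), (206, 77), (207, 74), (208, 59), (209, 96), (210, 96), (211, 100)]
384 [(192, 150), (193, 150), (194, 150), (195, 149), (196, 152), (197, 152), (198, 148), (199, 134), (200, 79), (201, 63), (202, 40), (203, 97), (204, 149), (205, 144), (206, 90), (207, 71), (208, 66), (209, 58), (210, 100), (211, 100)]
390 [(192, 146), (193, 153), (194, 155), (195, 153), (196, 145), (197, 154), (198, 154), (199, 143), (200, 132), (201, 80), (202, 56), (203, 35), (204, 110), (205, 155), (206, 141), (207, 89), (208, 75), (209, 74), (210, 58), (211, 98)]
396 [(192, 154), (193, 151), (194, 149), (195, 142), (196, 152), (197, 153), (198, 151), (199, 158), (200, 143), (201, 132), (202, 79), (203, 54), (204, 35), (205, 105), (206, 151), (207, 150), (208, 90), (209, 74), (210, 64), (211, 58)]
402 [(192, 151), (193, 148), (194, 150), (195, 153), (196, 150), (197, 150), (198, 148), (199, 154), (200, 154), (201, 136), (202, 112), (203, 74), (204, 56), (205, 36), (206, 98), (207, 160), (208, 135), (209, 82), (210, 78), (211, 100)]
back edge [-0.09852706  0.5315364 ] 0.006786717071408875 x at y=-.27 0.5581387025666935
```

```bash
python3 -c "
from h import *
plan(.560,-.270,.152,1.449,16)"
```

```text
[-2.77, -0.22, 0.03] [-0.   -0.    0.01]
[-2.77, -0.19, 0.03] [-0.   -0.    0.01]
[-2.77, -0.16, 0.03] [-0.   -0.    0.01]
[-2.77, -0.14, 0.03] [-0.   -0.    0.01]
[-2.77, -0.11, 0.03] [-0.   -0.    0.01]
[-2.77, -0.08, 0.03] [-0.   -0.    0.01]
[-2.77, -0.05, 0.03] [-0.   -0.    0.01]
[-2.77, -0.03, 0.03] [-0.   -0.    0.01]
[-2.77, 0.00, 0.03] [-0.   -0.    0.01]
[-2.77, 0.03, 0.03] [-0.   -0.    0.01]
[-2.77, 0.06, 0.03] [-0.   -0.    0.01]
[-2.77, 0.08, 0.03] [-0.   -0.    0.01]
[-2.77, 0.11, 0.03] [-0.   -0.    0.01]
[-2.77, 0.14, 0.03] [-0.   -0.    0.01]
[-2.77, 0.17, 0.03] [-0.   -0.    0.01]
[-2.77, 0.20, 0.03] [-0.   -0.    0.01]
```

Call:
carry_out(
  deltas=[
    [-2.0,-0.2,0,0,0,0.01,0],
    [-2.77,-0.2,0,0,0,0.01,0],
    [-2.77,-0.16,0,0,0,0.01,0],
    [-2.77,-0.14,0,0,0,0.01,0],
    [-2.77,-0.1,0,0,0,0.01,0],
    [-2.77,-0.08,0,0,0,0.01,0],
    [-2.77,-0.05,0,0,0,0.01,0],
    [-2.77,-0.03,0,0,0,0.01,0],
  ],
)

```text
time: 16.45
tool_pos: [0.569, -0.0417, 0.1569]
tool_rot: [3.141, 0.0, 1.528]
contact_force: [0.9, -0.5, -0.9]
opening: 0.0073
grip_force: 40.0
```

Call:
carry_out(
  deltas=[
    [-2.77,0,0,0,0,0.01,0],
    [-2.77,0.03,0,0,0,0.01,0],
    [-2.77,0.06,0,0,0,0.01,0],
    [-2.77,0.08,0,0,0,0.01,0],
    [-2.77,0.1,0,0,0,0.01,0],
    [-2.77,0.14,0,0,0,0.01,0],
    [-2.77,0.17,0,0,0,0.01,0],
    [-2.0,0.2,0,0,0,0.01,0],
  ],
)

```text
time: 17.12
tool_pos: [0.5603, -0.2568, 0.1567]
tool_rot: [3.141, 0.001, 1.447]
contact_force: [0.9, -0.1, -1.1]
opening: 0.0077
grip_force: 40.0
```

Call:
carry_out(
  deltas=[
    [-1.0,0,0,0,0,0,0],
    [-0.5,0,0,0,0,0,0],
    [0,0,0,0,0,0,0],
    [0,0,0,0,0,0,0],
    [0,0,0,0,0,0,0],
    [0,0,0,0,0,0,0],
    [0,0,0,0,0,0,0],
    [0,0,0,0,0,0,0],
  ],
)

```text
time: 17.78
tool_pos: [0.5591, -0.2686, 0.1569]
tool_rot: [3.141, -0.0, 1.45]
contact_force: [-0.6, 0.5, -0.2]
opening: 0.0077
grip_force: 40.0
```

Run:
```python
from h import *
state();plan(.560,-.270,.100,1.449,4)
s=snap('scene');P=cloud(s);x,y,z=P[...,0],P[...,1],P[...,2];h2=cv2.cvtColor(s['image'],cv2.COLOR_BGR2HSV)
m=(x>.53)&(x<.60)&(y>-.31)&(y<-.22)&(z>.132)&(z<.15)&(h2[...,1]<70);Q=P[m]
print('held +x face',len(Q),np.median(Q,0),np.percentile(Q[:,1],[1,99]),np.polyfit(Q[:,1],Q[:,0],1))
m=(x>.55)&(x<.61)&(y>-.21)&(y<-.1)&(z>.092)&(z<.115);Q=P[m];print('fixed',len(Q),np.median(Q,0),np.percentile(Q[:,1],[1,99]),np.polyfit(Q[:,1],Q[:,0],1))
cv2.imwrite('pics/s5.png',cv2.resize(s['image'][150:260,130:260],(780,660))[:600])
```

```text
time 17.7833
qpos [-5.7140e-01  5.5270e-01  1.3129e+00  2.0000e-04  1.2758e+00 -4.5040e-01]
tool_pos [ 0.5591 -0.2686  0.1569]
tool_rot [ 3.1414e+00 -1.0000e-04  1.4498e+00]
contact_force [-0.6054  0.4611 -0.1557]
opening 0.0077
grip_force 39.999
[-0.03, 0.03, 1.42] [ 0. -0.  0.]
[-0.03, 0.03, 1.42] [ 0. -0.  0.]
[-0.03, 0.03, 1.42] [ 0. -0.  0.]
[-0.03, 0.03, 1.42] [ 0. -0.  0.]
held +x face 32 [ 0.56436135 -0.26333405  0.14663224] [-0.29909782 -0.23151267] [0.13501623 0.60030057]
fixed 117 [ 0.57802663 -0.15697123  0.10401326] [-0.19450521 -0.12381988] [0.10953825 0.59516134]
```

View pics/s5.png

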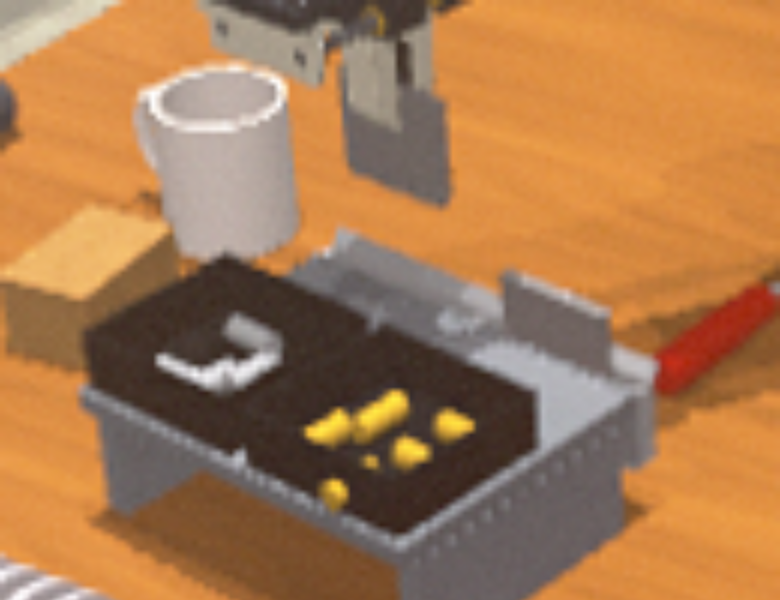

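The held plate is above the empty bay, at (400,150) in the crop, with the bay at (390,290), in line with the fixed holder to 1–2 mm. I lower it.

Call:
carry_out(
  deltas=[
    [-0.1,0,1.0,0,0,0,0],
    [-0.1,0,1.0,0,0,0,0],
    [0,0,1.0,0,0,0,0],
    [0,0,1.0,0,0,0,0],
    [0,0,0.7,0,0,0,0],
    [0,0,0.5,0,0,0,0],
    [0,0,0,0,0,0,0],
    [0,0,0,0,0,0,0],
  ],
)

```text
time: 18.5
tool_pos: [0.5586, -0.2712, 0.1045]
tool_rot: [-3.141, -0.0, 1.449]
contact_force: [-0.4, -0.4, 0.0]
opening: 0.0077
grip_force: 40.0
```

Call:
carry_out(
  deltas=[
    [0,0,0.2,0,0,0,0],
    [0,0,0.2,0,0,0,0],
    [0,0,0.2,0,0,0,0],
    [0,0,0.2,0,0,0,0],
    [0,0,0.2,0,0,0,0],
    [0,0,0.1,0,0,0,0],
    [0,0,0,0,0,0,0],
    [0,0,0,0,0,0,0],
  ],
)

```text
time: 19.17
tool_pos: [0.5586, -0.2712, 0.0937]
tool_rot: [3.142, -0.0, 1.449]
contact_force: [0.6, -0.3, -0.0]
opening: 0.0077
grip_force: 40.0
```

Call:
carry_out(
  deltas=[
    [0,0,0.2,0,0,0,0],
    [0,0,0.2,0,0,0,0],
    [0,0,0.2,0,0,0,0],
    [0,0,0.2,0,0,0,0],
    [0,0,0.2,0,0,0,0],
    [0,0,0.1,0,0,0,0],
    [0,0,0,0,0,0,0],
    [0,0,0,0,0,0,0],
  ],
)

```text
time: 19.83
tool_pos: [0.5586, -0.2712, 0.0826]
tool_rot: [-3.142, -0.0, 1.449]
contact_force: [0.4, -0.4, -0.8]
opening: 0.0076
grip_force: 40.0
```

Call:
carry_out(
  deltas=[
    [0,0,0.15,0,0,0,0],
    [0,0,0.15,0,0,0,0],
    [0,0,0.15,0,0,0,0],
    [0,0,0.15,0,0,0,0],
    [0,0,0.1,0,0,0,0],
    [0,0,0,0,0,0,0],
    [0,0,0,0,0,0,0],
    [0,0,0,0,0,0,0],
  ],
)

```text
time: 20.5
tool_pos: [0.5587, -0.2713, 0.0761]
tool_rot: [3.141, 0.0, 1.449]
contact_force: [-1.1, 1.0, 4.7]
opening: 0.0077
grip_force: 40.0
```

Call:
carry_out(
  deltas=[
    [0,0,0.1,0,0,0,0],
    [0,0,0.1,0,0,0,0],
    [0,0,0.1,0,0,0,0],
    [0,0,0.1,0,0,0,0],
    [0,0,0.1,0,0,0,0],
    [0,0,0.1,0,0,0,0],
    [0,0,0,0,0,0,0],
    [0,0,0,0,0,0,0],
  ],
)

```text
time: 21.17
tool_pos: [0.5588, -0.2713, 0.0706]
tool_rot: [3.141, 0.0, 1.449]
contact_force: [-2.0, 1.4, 8.9]
opening: 0.0076
grip_force: 40.0
```

Call:
carry_out(
  deltas=[
    [0,0,0.05,0,0,0,0],
    [0,0,0.05,0,0,0,0],
    [0,0,0.05,0,0,0,0],
    [0,0,0,0,0,0,0],
    [0,0,0,0,0,0,0],
    [0,0,0,0,0,0,0],
    [0,0,0,0,0,0,0],
    [0,0,0,0,0,0,0],
  ],
)

```text
time: 21.83
tool_pos: [0.5589, -0.2713, 0.07]
tool_rot: [3.14, 0.001, 1.449]
contact_force: [-4.1, 2.9, 13.3]
opening: 0.0076
grip_force: 40.0
```

Call:
carry_out(
  deltas=[
    [0,0,0.05,0,0,0,0],
    [0,0,0.05,0,0,0,0],
    [0,0,0,0,0,0,0],
    [0,0,0,0,0,0,0],
    [0,0,0,0,0,0,0],
    [0,0,0,0,0,0,0],
    [0,0,0,0,0,0,0],
    [0,0,0,0,0,0,0],
  ],
)

```text
time: 22.5
tool_pos: [0.559, -0.2714, 0.0699]
tool_rot: [3.14, 0.001, 1.449]
contact_force: [-5.8, 3.3, 19.8]
opening: 0.0075
grip_force: 40.1
```

Run:
```python
from h import *
state()
s=snap('scene');cv2.imwrite('pics/s6.png',cv2.resize(s['image'][160:250,140:250],(660,540)))
```

```text
time 22.5
qpos [-0.5752  0.6378  1.4163  0.      1.0852 -0.4534]
tool_pos [ 0.559  -0.2714  0.0699]
tool_rot [3.1396e+00 1.0000e-03 1.4490e+00]
contact_force [-5.7869  3.2761 19.8343]
opening 0.0075
grip_force 40.0564
```

View pics/s6.png

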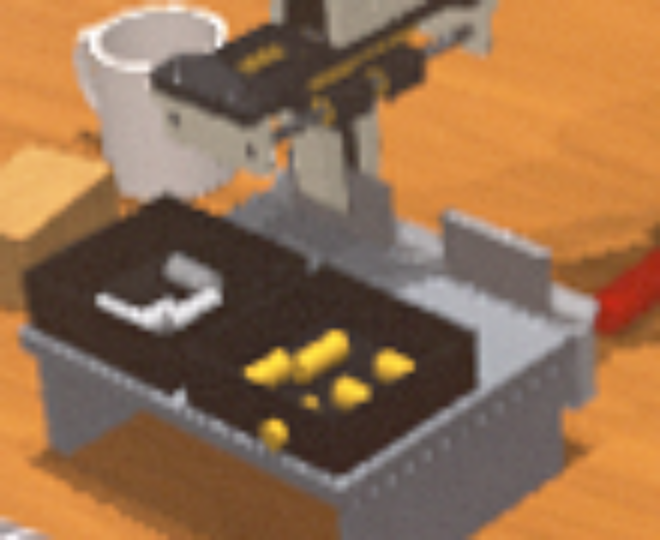

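The holder stands in the bay at (360,200) in the crop, in line with the fixed one and at the same height. It is on the stop, with nearly 20 N and no further travel. I hand in.

```bash
python3 -c "
from h import *
print(robot.hand_in())"
```

```text
the job is handed in; nothing more can be done
None
```

I turned the button clear, lifted the holder out, and handed in at 22.5 s with it pressed onto the stop in the empty bay, label to the front. The gripper is still holding it down with about 20 N; the hand-in gave no verdict.

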